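Check in a sample shipment: tubes code-up in the V rack, logger read and stopped

ROBOT

A 6-joint arm with a two-finger parallel gripper is mounted at the origin on the work surface. World frame = base frame: x ahead of the robot, y to its left, z up, the work surface at z = 0. Lengths are in m, angles in degrees, forces in N, time in s.
With the tool pointing down it reaches from about 0.35 to 0.875 m from the base axis. Payload 4.2 kg.
Tool frame: the origin (TCP) lies between the finger pads; the fingertips stand 22 mm ahead of it and the grasp point (between the pads) lies 3 mm ahead of it (env.finger_overhang is the distance from the TCP to the fingertips, in m); z points along the fingers, y is the line along which they close (so a half turn about z gives the same grasp; the last joint's range is limited). The gripper opens to 87 mm and grips with 3 to 60 N. Pads are 19 mm wide; open, the fingers measure 117 mm over their backs; the gripper's body (75 mm by 190 mm) begins 51 mm behind the grasp point.
Start: joints at [-59.095, 22.042, 0.453, 0, -68.411, -14.817], TCP at [0.173, -0.6, 0.245] pointing down, gripper open.
Joint ranges: [-179.83, 179.83], [-69.29, 118.12], [-61.27, 80.66], [-181.25, 117.63], [-171.15, -9.14], [-177.46, 177.46]. Speed limits (degrees/s): [159.86, 159.86, 180, 180, 180, 180].

INTERFACE

Orientations are given as [roll, pitch, yaw] about the fixed x, y, z axes, in that order (R = Rz(yaw) Ry(pitch) Rx(roll)).
In Python, from workcell import env, eyes, read_state gives the robot as it stands (env), with the cameras (eyes) and the readings as plain functions. Calls block until the motion is done:
- env.goto(position, orientation): joint-space move of the TCP to a pose.
- env.move_straight(position, rotation=None, rate=0.15, force_limit=None): straight line of the TCP; rotation=None keeps the orientation; rate is the mean speed in m/s. With force_limit (N) it stops when the force on the tool has changed by that much, and returns True; else False.
- env.set_joints(angles): joint-space move.
- env.gripper_to(opening, grasp_force=None): opening from 0.0 (shut) to 1.0 (fully open); grasp_force is the grip in N (None keeps the last); returns when the fingers have stopped.
- env.dwell(seconds).
- env.inverse_kinematics(position, orientation): joint angles nearest the present ones, or None.
- read_state(): the state.
- eyes.grab_frame(name): name is "side" or "top" or "wrist"; returns a dict with "image" (384x512x3 uint8, blue, green, red), "fx", "fy", "cx", "cy" (pixels), "D" ([k1, k2, p1, p2, k3] as OpenCV has them; the pictures are not rectified), "position" and "orientation" of the camera in the world. Camera axes: x right, y up, looking along -z (the intrinsics and any distortion apply to the point x, -y, -z); pixel columns grow to the right and rows downward; lengths in m; the calibration is good to about 2 mm. A picture is of the moment at which its call begins. There is no depth.
A pose or a line that the arm cannot do raises env.Unreachable and nothing moves.
- env.close_job(): hands the job in; it is judged then, once.
The state is a dict: "clock": time; "joint_positions": joint angles; "qvel": joint speeds; "joint_torque": joint torques, N m; "position": TCP position; "tool_rot": TCP orientation; "force": force on the tool from outside, world axes, zero at the start; "wrist_torque": the same for the moment, N m; "opening": opening from 0.0 (shut) to 1.0 (fully open); "finger_force": force on a finger pad.
Only numpy, scipy, OpenCV 4.12 (cv2) and the standard library are available. Lean on these libraries where they do the work, as an engineer would, in place of code of your own. Each camera call takes 0.05 s, during which the arm holds its last target. There are 200 camera calls.

TASK

A sample shipment has come in and is to be checked in under the overhead camera. First swing the blue cover on the temperature logger sideways, right clear of its display; then lay every tube that is on the desk in the blue rack, one to a place, lying in both of the place's V notches, and roll it there until the coded flat of its cap faces squarely up. When all are so, press the logger's red stop button fully down and let go, and then swing the cover back fully over the display, leaving the tubes code up in the rack and the spray bottle and mouse where they are.

Things in the scene. Friction and masses are not known exactly. Their poses are not given: they have to be found in the camera images.
- tube_red: Loose tube, red cap, 160 mm long; may be absent. Origin mid-length on its axis; x along the axis to the cap, z out through the coded flat. Grey round body, 36 mm across, x -80 to 56 mm; hexagonal cap, x 56 to 80, 36 mm across flats (lies level on the desk on a flat, axis 18 mm up). One flat has a white label with a dark code; a white 8 mm stripe runs along the body in line with it. 120 g.
- tube_yellow: Loose tube, yellow cap, 160 mm long; may be absent. Origin mid-length on its axis; x along the axis to the cap, z out through the coded flat. Grey round body, 36 mm across, x -80 to 56 mm; hexagonal cap, x 56 to 80, 36 mm across flats (lies level on the desk on a flat, axis 18 mm up). One flat has a white label with a dark code; a white 8 mm stripe runs along the body in line with it. 120 g.
- tube_green: Loose tube, green cap, 160 mm long; may be absent. Origin mid-length on its axis; x along the axis to the cap, z out through the coded flat. Grey round body, 36 mm across, x -80 to 56 mm; hexagonal cap, x 56 to 80, 36 mm across flats (lies level on the desk on a flat, axis 18 mm up). One flat has a white label with a dark code; a white 8 mm stripe runs along the body in line with it. 120 g.
- rack: Fixed rack: blue plate 110 x 350 x 8 mm, three places at y = -140, 0, 140 mm, each two white 90 degree V notches (14 mm thick, at x = -38 and 38; apex 24.5, upper edges 47 mm above the desk; 55 mm wide). 62 mm between the two is free for fingers down to the plate. Origin: centre of underside; x along a lying tube, z up. Tubes may lie either way round, cap outside the notches.
- place0 (a point): Place 0 of the rack (rack y = -140 mm): the point midway between its two V notches on the axis of a tube lying in them, 50 mm above the desk; axes as the rack's. A seated tube's origin is here.
- place1 (a point): Place 1 of the rack (rack y = 0 mm): the point midway between its two V notches on the axis of a tube lying in them, 50 mm above the desk; axes as the rack's. A seated tube's origin is here.
- place2 (a point): Place 2 of the rack (rack y = 140 mm): the point midway between its two V notches on the axis of a tube lying in them, 50 mm above the desk; axes as the rack's. A seated tube's origin is here.
- logger: Temperature logger, fixed to the desk: grey box 130 (x) x 110 (y) x 38 mm. Origin: centre of the underside; z up. On its top a black-framed green display, 30 x 34 mm, centred at x = -15, y = 15 mm, under a blue swivelling cover.
- cover (a joint): Angle (rad) of the blue cover (80 x 44 x 4 mm, top 44 mm above the desk): 0 = over the display, knob towards the logger's -x from the pivot; grows clockwise seen from above (knob goes towards +y); stop at 1.8. The display is clear from 1.25. Stays where left; about 1 N at the knob moves it.
- cover_pivot (a point): Pivot screw of the cover, at logger x = 30, y = 15 mm, 40 mm above the desk; axes as the logger's, z up.
- cover_knob (a point): Top centre of the cover's upright round orange knob, 14 mm in diameter, 26 mm tall above the cover, 60 mm from the pivot; its top is 70 mm above the desk.
- stop (a joint): Travel (m) of the red stop button on the logger, pressed straight down: 0 = released, 0.006 = fully down; springs back; 4 N takes it fully down.
- stop_top (a point): Centre of the top of the red stop button (22 mm in diameter), at logger x = 40, y = -33 mm.
- spray: White spray bottle, 44 mm in diameter, 130 mm tall, standing loose on the desk behind the rack; origin at the centre of its foot. To be left alone.
- mouse: Black computer mouse, 105 x 60 x 30 mm, loose on the desk; origin at the centre of its underside. To be left alone.

How it is judged (in metres and radians):
On the way, in this order (a step that is already met when the one before it is completed fails the run):
1. the logger's cover is swung clear of the display (value of joint cover above 1.25 rad), for 0.2 s.
2. every tube lies in a place of the rack, in both V notches (((x of tube_red in the frame of place0 between -0.02 and 0.02 m and y of tube_red in the frame of place0 between -0.006 and 0.006 m and z of tube_red in the frame of place0 between -0.005 and 0.005 m) or (x of tube_red in the frame of place1 between -0.02 and 0.02 m and y of tube_red in the frame of place1 between -0.006 and 0.006 m and z of tube_red in the frame of place1 between -0.005 and 0.005 m) or (x of tube_red in the frame of place2 between -0.02 and 0.02 m and y of tube_red in the frame of place2 between -0.006 and 0.006 m and z of tube_red in the frame of place2 between -0.005 and 0.005 m)) and angle between the x axis of each of tube_red, tube_yellow, tube_green and the x axis of rack, either way round below 0.08 rad and ((x of tube_yellow in the frame of place0 between -0.02 and 0.02 m and y of tube_yellow in the frame of place0 between -0.006 and 0.006 m and z of tube_yellow in the frame of place0 between -0.005 and 0.005 m) or (x of tube_yellow in the frame of place1 between -0.02 and 0.02 m and y of tube_yellow in the frame of place1 between -0.006 and 0.006 m and z of tube_yellow in the frame of place1 between -0.005 and 0.005 m) or (x of tube_yellow in the frame of place2 between -0.02 and 0.02 m and y of tube_yellow in the frame of place2 between -0.006 and 0.006 m and z of tube_yellow in the frame of place2 between -0.005 and 0.005 m)) and ((x of tube_green in the frame of place0 between -0.02 and 0.02 m and y of tube_green in the frame of place0 between -0.006 and 0.006 m and z of tube_green in the frame of place0 between -0.005 and 0.005 m) or (x of tube_green in the frame of place1 between -0.02 and 0.02 m and y of tube_green in the frame of place1 between -0.006 and 0.006 m and z of tube_green in the frame of place1 between -0.005 and 0.005 m) or (x of tube_green in the frame of place2 between -0.02 and 0.02 m and y of tube_green in the frame of place2 between -0.006 and 0.006 m and z of tube_green in the frame of place2 between -0.005 and 0.005 m))), for 0.2 s.
3. with every tube lying code up in the rack and the display uncovered, the stop button is pressed down (all of step 2 and angle between each of tube_red, tube_yellow, tube_green's own z axis and vertical below 0.2 rad and value of joint cover above 1.25 rad and value of joint stop above 0.004 m), for 0.05 s.
4. the cover is swung back over the display (value of joint cover below 0.15 rad), for 0.2 s.
At the end, for the whole second after the job is handed in: every tube present lies at rest in both notches of a place (origin within 6 mm sideways, 5 mm in height, 20 mm lengthwise; axis within 0.08 rad), coded flat up within 0.2 rad; the cover is back over the display, below 0.15 rad; the stop button is released (all of step 2 and angle between each of tube_red, tube_yellow, tube_green's own z axis and vertical below 0.2 rad and linear speed of each of tube_red, tube_yellow, tube_green below 0.02 m/s and value of joint cover below 0.15 rad and value of joint stop below 0.002 m); the robot touches nothing.
It fails at once if the spray bottle is pushed or tipped (distance of spray from where it was at the start of the episode above 0.03 m or angle between spray's own z axis and vertical above 0.5 rad).
It fails at once if the mouse is pushed (distance of mouse from where it was at the start of the episode above 0.03 m).
Of tube_red, tube_yellow, tube_green only 2 to 3 are there at a start; the rules pass over those that are not, and their reading is None.
At some moment in a run one of tube_red, tube_yellow, tube_green may be knocked a few centimetres aside while the robot is not near it.
Once in a run the grip may slacken for a moment while it holds something.
It also fails if it takes over 210 s, if anything falls off the work surface, if the arm or the gripper's body presses on something with over 40 N, if the wrist force passes 120 N, or if a joint passes its speed limit or range.

## Working session

There is one attempt and no reset: what is moved stays moved. The work goes in short steps, each a Python script; the robot and the scene stay as the last script left them, time stands still between calls to the robot, and variables do not carry over. Pictures are saved under pics/ and viewed, at most 14 in all, crops included, and the job is handed in when it is done.

```bash
ls; mkdir -p pics; cat > h.py <<'E'
import numpy as np, cv2
from scipy.spatial.transform import Rotation as R
from workcell import env, eyes, read_state
def snap(cam, fn=None):
    f=eyes.grab_frame(cam)
    if fn: cv2.imwrite('pics/'+fn,f['image'])
    return f
def K(f): return np.array([[f['fx'],0,f['cx']],[0,f['fy'],f['cy']],[0,0,1.]])
def rot(o):
    o=np.array(o,float)
    if o.shape==(3,3): return o
    return R.from_euler('xyz',o,degrees=True).as_matrix() if o.size==3 else R.from_quat(o).as_matrix()
def ray(f,uv):
    n=cv2.undistortPoints(np.array(uv,float).reshape(-1,1,2),K(f),np.array(f['D'])).reshape(-1,2)
    d=np.c_[n[:,0],-n[:,1],-np.ones(len(n))]@rot(f['orientation']).T
    return np.array(f['position']),d
def at_z(f,uv,z):
    p,d=ray(f,uv); return p+d*((z-p[2])/d[:,2])[:,None]
def tri(f1,u1,f2,u2):
    p,d=ray(f1,u1); q,e=ray(f2,u2); out=[]
    for a,b in zip(d,e):
        s=np.linalg.lstsq(np.c_[a,-b],q-p,rcond=None)[0]
        x,y=p+a*s[0],q+b*s[1]; out.append(np.r_[(x+y)/2,np.linalg.norm(x-y)])
    return np.array(out)
def proj(f,P):
    c=(np.atleast_2d(P)-f['position'])@rot(f['orientation']); c=c*[1,-1,-1]
    return cv2.projectPoints(c,np.zeros(3),np.zeros(3),K(f),np.array(f['D']))[0].reshape(-1,2)
E
python3 - <<'E'
from h import *
a=snap('top','top0.png'); b=snap('side','side0.png')
for f in (a,b): print({k:v for k,v in f.items() if k!='image'})
print(read_state())
E
```

```text
pics
workcell.py
{'fx': 390.4567307678438, 'fy': 390.4567307678438, 'cx': 261.4292365515205, 'cy': 196.1948547454108, 'D': array([-0.12455082,  0.        ,  0.        ,  0.        ,  0.        ]), 'position': array([0.53117525, 0.0291326 , 1.13145165]), 'orientation': array([  4.48072192,  -0.40934959, -90.16522356])}
{'fx': 410.1376879868147, 'fy': 410.1376879868147, 'cx': 258.26869494169256, 'cy': 188.66326843621061, 'D': array([-0.07915046,  0.        ,  0.        ,  0.        ,  0.        ]), 'position': array([0.56681034, 0.67771723, 0.8405233 ]), 'orientation': array([ 4.15115081e+01, -6.20800860e-02, -1.75720935e+02])}
{'clock': 0.1, 'joint_positions': array([-5.90953389e+01,  2.20866145e+01,  3.87860409e-01, -2.11695563e-02,
       -6.84110116e+01, -1.48194252e+01]), 'qvel': array([-0.0326268 , -0.1004983 ,  0.13089953, -0.00926706, -0.01436248,
        0.11967302]), 'joint_torque': array([-2.02851129e-04, -3.91688633e+01,  1.87935448e+01,  4.23194781e+00,
        1.34439074e-02, -7.02610373e-05]), 'position': array([ 0.17306523, -0.60005762,  0.24357868]), 'tool_rot': array([ 1.79888853e+02, -9.06026051e-03, -1.63922563e+02]), 'force': array([-0.60804971, -0.07815606,  0.3094026 ]), 'wrist_torque': array([-0.03993635, -0.02173843, -0.04493141]), 'finger_force': 0.0, 'opening': 0.9985732431733745}
```

View pics/top0.png

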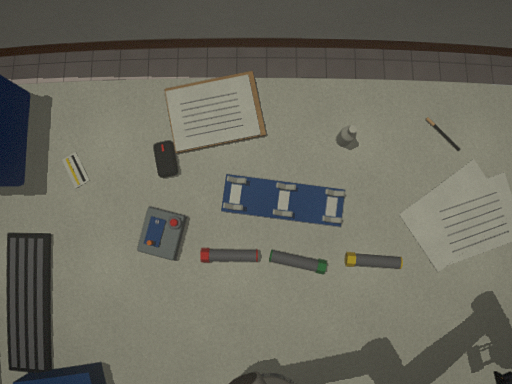

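View pics/side0.png

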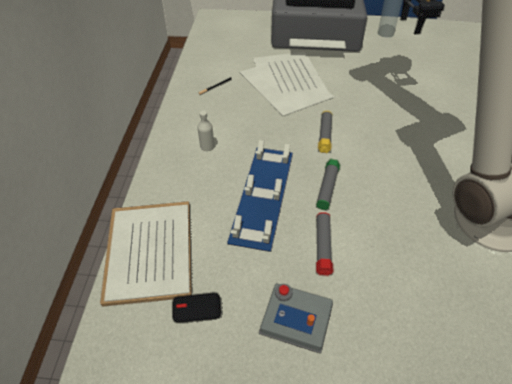

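Top view: three tubes (red, green and yellow caps at about (205,255), (322,266) and (351,259)), the rack around (283,200), the logger around (162,232), the mouse (165,158) and the spray bottle (347,137). The side view agrees. I'll enlarge both.

```bash
python3 - <<'E'
import cv2,numpy as np
t=cv2.imread('pics/top0.png'); s=cv2.imread('pics/side0.png')
a=cv2.resize(t[165:285,130:410],(784,336),interpolation=3)
cv2.imwrite('pics/c1.png',a)  # 2.8x
b=cv2.resize(s[100:360,225:345],(277,600),interpolation=3)
c=cv2.resize(t[200:270,130:260],(520,280),interpolation=3)
d=cv2.resize(s[275:355,255:340],(340,320),interpolation=3)
o=np.zeros((600,797,3),np.uint8); o[:,:277]=b;o[:280,277:797]=c;o[280:600,277:617]=d
cv2.imwrite('pics/c2.png',o)
E
```

```text
(no output)
```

View pics/c1.png

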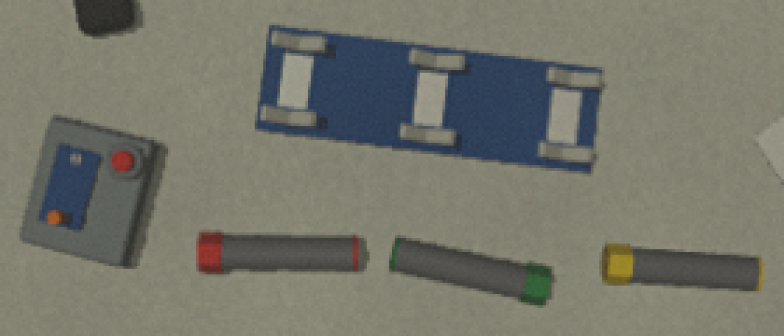

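View pics/c2.png

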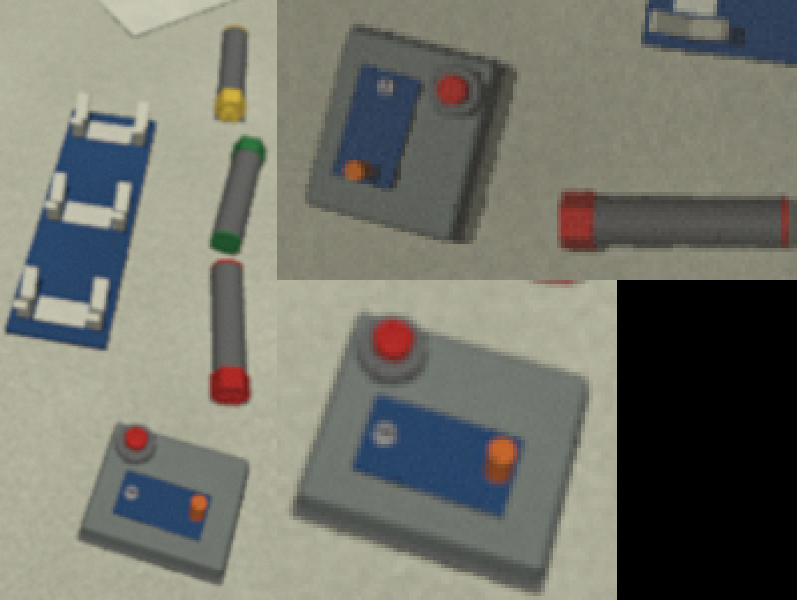

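Neither camera sees a stripe on any tube, so the coded flats face downward or sideways-down. Next I'll measure positions.

```bash
cat > meas.py <<'E'
from h import *
from scipy.optimize import least_squares
import pickle
a=snap('top'); b=snap('side')
c1=lambda *p:[((u+.5)/2.8-.5+130,(v+.5)/2.8-.5+165) for u,v in p]
c2=lambda *p:[((u+.5)/2.308-.5+225,(v+.5)/2.308-.5+100) for u,v in p]
ct=lambda *p:[((u-277+.5)/4-.5+130,(v+.5)/4-.5+200) for u,v in p]
cs=lambda *p:[((u-277+.5)/4-.5+255,(v-280+.5)/4-.5+275) for u,v in p]
T=tri(a,ct((355,171),(385,88),(452,90)),b,cs((502,450),(384,434),(393,340)))
print('knob,pivot,stop\n',T.round(4))
# rack plate corners
A=c1((270,27),(603,68),(592,172),(257,130)); B=c2((156,122),(106,350),(5,332))
print(at_z(a,A,.008).round(4)); print(at_z(b,B,.008).round(4))
# in world: top-view order = (+x,+y),(+x,-y),(-x,-y),(-x,+y)
L=np.array([[55,175,8],[55,-175,8],[-55,-175,8],[-55,175,8]])/1e3
def W(p,q): return q@R.from_euler('z',p[2]).as_matrix().T+[p[0],p[1],p[3]]
def res(p): return np.r_[(proj(a,W(p,L))-A).ravel(),(proj(b,W(p,L[[2,3,0]]))-np.array([B[0],B[1],B[2]])).ravel()]
s=least_squares(res,[.55,0,0,0]); print('rack',s.x,s.fun.round(1))
# tubes: axis end centres in top view (cap end, butt end), height .018
for n,p in dict(red=[(197,253),(366,253)],green=[(551,288),(391,253)],yellow=[(603,264),(761,273)]).items():
    q=at_z(a,c1(*p),.02); print(n,q.round(4).tolist(),np.linalg.norm(q[0]-q[1]))
print('red side cap',at_z(b,c2((230,385)),.018),'green cap',at_z(b,c2((248,150)),.018),'yel cap',at_z(b,c2((230,105)),.018))
E
python3 meas.py
```

```text
knob,pivot,stop
 [[4.882e-01 3.283e-01 7.010e-02 9.000e-04]
 [5.457e-01 3.138e-01 4.800e-02 2.000e-04]
 [5.437e-01 2.647e-01 5.650e-02 8.000e-04]]
[[ 0.6831  0.1231  0.008 ]
 [ 0.6397 -0.2227  0.008 ]
 [ 0.5319 -0.2092  0.008 ]
 [ 0.5764  0.1361  0.008 ]]
[[ 0.5316 -0.2062  0.008 ]
 [ 0.5764  0.1403  0.008 ]
 [ 0.6836  0.1261  0.008 ]]
rack [ 0.60816273 -0.04353208 -0.12661117 -0.00464292] [ 0.1 -0.4  0.1 -0.1  0.   0.1 -0.2  0.3 -0.1  0.2  0.3 -0.1 -0.2  0. ]
red [[0.4513, 0.1955, 0.02], [0.4512, 0.0244, 0.02]] 0.17116042161076608
green [[0.4146, -0.1632, 0.02], [0.4511, -0.0009, 0.02]] 0.16632683026649062
yellow [[0.4383, -0.2168, 0.02], [0.4265, -0.3823, 0.02]] 0.1659113412946664
red side cap [[0.45056693 0.17899113 0.018     ]] green cap [[ 0.41820719 -0.15453873  0.018     ]] yel cap [[ 0.43760165 -0.2347545   0.018     ]]
```

```bash
cat >> h.py <<'E'
PIV=np.array([.5457,.3138]); A0=165.85; RACK=np.array([.608,-.0425]); RYAW=-7.25
KNOB=lambda th: PIV+.060*np.array([np.cos(np.radians(A0-th)),np.sin(np.radians(A0-th))])
def swing(t0,t1,keep=False):
    """grip the knob at t0 deg, carry it to t1"""
    yaw=lambda t: best_yaw(np.r_[KNOB(t0),.2],A0-t0)-(t-t0)
    env.gripper_to(.6)
    y0=best_yaw(np.r_[KNOB(t0),.2],A0-t0)
    env.goto(np.r_[KNOB(t0),.15],[180,0,y0]); env.move_straight(np.r_[KNOB(t0),.072],rate=.1,force_limit=8)
    env.gripper_to(.0,8)
    print('gripped',read_state()['opening'])
    n=int(np.ceil(abs(t1-t0)/12))
    for t in np.linspace(t0,t1,n+1)[1:]:
        env.move_straight(np.r_[KNOB(t),.072],[180,0,y0-(t-t0)],rate=.06)
    print('force',read_state()['force'])
    env.gripper_to(.6); p=read_state()['position']; env.move_straight([p[0],p[1],.16])
def best_yaw(p,y):
    c=[]
    for k in (-360,-180,0,180):
        yy=y+k
        q=env.inverse_kinematics(p,[180,0,yy])
        if q is not None: c.append((abs(q[5]),yy))
    return min(c)[1]
E
python3 - <<'E'
from h import *
swing(0,92)
snap('top','top1.png'); f=snap('side')
cv2.imwrite('pics/s1.png',cv2.resize(f['image'][260:360,230:345],None,fx=3,fy=3))
# wrist view over tubes
env.goto([.40,0.0,.33],[180,0,best_yaw([.4,0,.33],90)])
w=snap('wrist','w1.png'); print(w['position'],w['orientation'],w['fx'],read_state())
t=cv2.imread('pics/top1.png')
o=np.zeros((384+0,512+345,3),np.uint8); o[:,:512]=w['image']; o[:300,512:]=cv2.imread('pics/s1.png'); cv2.imwrite('pics/v1.png',cv2.resize(o,None,fx=.93,fy=.93))
E
```

```text
gripped 0.15687994142462297
force [-0.70313727 -0.21699092 -0.3651693 ]
[ 0.39929311 -0.08110153  0.46995745] [-1.71344177e+01 -9.92836900e-02 -1.79995342e+02] 286.011331782977 {'clock': 12.3833, 'joint_positions': array([ 2.35945694e+01, -4.01477626e+00, -1.91567575e+01, -3.94535031e-03,
       -7.49280758e+01, -2.35531606e+01]), 'qvel': array([ 0.05427738,  0.28966482,  0.00156031, -0.03038347, -0.11430029,
        0.0486587 ]), 'joint_torque': array([-1.16555435e-01, -1.61193520e+01,  1.94729912e+01,  4.39757600e+00,
       -6.51627313e-03, -8.97697573e-04]), 'position': array([0.4005064 , 0.0005745 , 0.32946218]), 'tool_rot': array([ 1.79934258e+02, -2.45036853e-02, -8.99596054e+01]), 'force': array([-0.26240095, -0.22214485, -0.79880972]), 'wrist_torque': array([ 0.05683288,  0.07923812, -0.0459548 ]), 'finger_force': 0.0, 'opening': 0.5980867178428941}
```

View pics/v1.png

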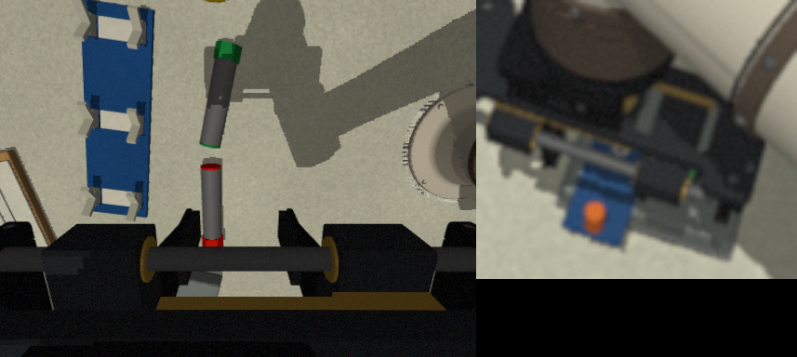

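```bash
cat >> h.py <<'E'
D=.008
def place(i,dx=0):
    y=(i-1)*.14; c,s=np.cos(np.radians(RYAW)),np.sin(np.radians(RYAW))
    return np.array([RACK[0]-s*y+c*dx,RACK[1]+c*y+s*dx,.05])
def tool(p,yaw,phi=0,ax=RYAW,d=D):
    """TCP pose whose jaw holds axis point p; tilted phi deg about direction ax"""
    a=np.array([np.cos(np.radians(ax)),np.sin(np.radians(ax)),0])
    M=R.from_rotvec(np.radians(phi)*a)*R.from_euler('xyz',[180,0,yaw],degrees=True)
    return np.asarray(p)-d*M.as_matrix()[:,2], M.as_euler('xyz',degrees=True), M.as_matrix()[:,2]
def ryaw(yaw): # nearest of the two rack yaws the arm can do, tilted too
    return best_yaw([*RACK,.2],RYAW)
def pick(c,ang,force=30):
    c=np.r_[c[:2],.019]; y=best_yaw(np.r_[c[:2],.15],ang)
    env.gripper_to(.75)
    P,o,_=tool(c,y); env.goto(P+[0,0,.12],o); env.move_straight(P,rate=.12,force_limit=12)
    env.gripper_to(0,force); s=read_state(); print('pick opening',s['opening'],s['finger_force'])
    env.move_straight(P+[0,0,.16],rate=.15); return y
def regrasp(i,f0,f1,dx=0,opn=.62,force=30,lift=.012):
    """grip the tube in place i at tilt f0, lift, turn to f1, lower, release, back off"""
    y=ryaw(0); p=place(i,dx); up=np.array([0,0,lift])
    P,o,z=tool(p,y,f0)
    env.gripper_to(opn); env.goto(P-z*.09,o); env.move_straight(P,rate=.1,force_limit=15)
    env.gripper_to(0,force); print('regrasp opening',read_state()['opening'])
    lay(i,f1,dx,opn,lift,p+up)
def lay(i,f1,dx=0,opn=.62,lift=.012,via=None):
    y=ryaw(0); p=place(i,dx); up=np.array([0,0,lift])
    q=read_state()
    if via is not None:
        # straight up then turn about the tube axis
        f=np.array(q['position'])+up; env.move_straight(f,rate=.05)
    P,o,z=tool(p+up,y,f1); env.move_straight(P,o,rate=.05)
    P,o,z=tool(p+[0,0,.001],y,f1); env.move_straight(P,rate=.04,force_limit=15)
    print('held',read_state()['opening'])
    env.gripper_to(opn); env.move_straight(P-z*.09,rate=.15)
TUBES=dict(red=((.451,.110),90.,2),green=((.433,-.082),-102.7,1),yellow=((.4324,-.2996),85.9,0))
def show(i,fn,tilts=(50,-50)):
    y=ryaw(0); h=place(i)+[0,0,.25]; ims=[]
    for t in tilts:
        P,o,_=tool(h,y,t); env.goto(P,o); env.dwell(.2); 
        for cam in ('top','side'):
            f=snap(cam); u=proj(f,h)[0].astype(int); u=np.clip(u,[75,60],[436,323])
            ims.append(cv2.resize(f['image'][u[1]-60:u[1]+60,u[0]-75:u[0]+75],None,fx=2.6,fy=2.4,interpolation=3))
    cv2.imwrite('pics/'+fn,np.vstack([np.hstack(ims[:2]),np.hstack(ims[2:])]))
    P,o,_=tool(h-[0,0,.1],y,0); env.goto(P,o)
E
python3 - <<'E'
from h import *
a=snap('top','top2.png'); b=snap('side','side2.png')
def cen(f,lo,hi,box):
    m=cv2.inRange(cv2.cvtColor(f['image'],cv2.COLOR_BGR2HSV),np.array(lo),np.array(hi)); k=np.zeros_like(m); x0,y0,x1,y1=box; k[y0:y1,x0:x1]=m[y0:y1,x0:x1]
    yx=np.argwhere(k>0); print(len(yx),end=' '); return [tuple(yx.mean(0)[::-1])]
O=((5,170,110),(16,255,255))
try: print('knob',tri(a,cen(a,*O,(120,190,200,262)),b,cen(b,*O,(240,270,350,370))),KNOB(92))
except Exception as e: print(e)
G=((50,100,20),(80,255,255)); print('green cap',tri(a,cen(a,*G,(305,250,340,280)),b,cen(b,*G,(322,155,345,172))))
Y=((20,120,60),(32,255,255)); print('yel cap',tri(a,cen(a,*Y,(340,245,362,270)),b,cen(b,*Y,(312,134,336,155))))
Rd=((0,150,60),(6,255,255)); print('red cap',tri(a,cen(a,*Rd,(195,240,220,270)),b,cen(b,*Rd,(310,255,338,278))))
for n,(c,t,i) in TUBES.items():
    for p in (place(i),):
        for f in (-50,-30,30,50):
            P,o,_=tool(p,ryaw(0),f); q=env.inverse_kinematics(P,o); print(n,f,None if q is None else np.round(q))
E
```

```text
11 46 knob [[0.56267072 0.37245143 0.06452318 0.00110264]] [0.56238918 0.37143221]
57 56 green cap [[ 0.41928067 -0.1489674   0.03095403  0.00248865]]
136 156 yel cap [[ 4.38471774e-01 -2.30983379e-01  2.17524529e-02  4.43292020e-05]]
94 227 red cap [[4.51842088e-01 1.82251815e-01 2.29415384e-02 1.90646779e-04]]
red -50 [ 36.  47. -11.  35. -75.  24.]
red -30 [ 33.  40. -13.  26. -60.  32.]
red 30 [  7.  34.  -2. -38. -52.  99.]
red 50 [ -4.  39.   1. -58. -65. 119.]
green -50 [ 26.  42. -24.  45. -65.  22.]
green -30 [ 21.  36. -24.  34. -51.  35.]
green 30 [ -6.  34.  -2. -36. -59. 109.]
green 50 [-16.  40.   4. -52. -73. 124.]
yellow -50 [ 11.  39. -33.  60. -57.  20.]
yellow -30 [  7.  34. -30.  44. -44.  38.]
yellow 30 [-18.  37.   3. -33. -66. 117.]
yellow 50 [-27.  44.  11. -47. -82. 127.]
```

The cover knob now stands at 92° as predicted, and the cap heights of about 22–31 mm (visible upper surfaces) fit tubes lying on the desk. I'll pick up red and show it to the cameras.

```bash
python3 - <<'E'
from h import *
c,t,i=TUBES['red']; pick(c,t); show(i,'red.png'); s=read_state(); print(s['opening'],s['position'],s['clock'])
E
```

```text
pick opening 0.39969856918719404 29.996386170387268
0.4064056598111144 [0.62564355 0.09542    0.20863532] 21.4167
```

View pics/red.png

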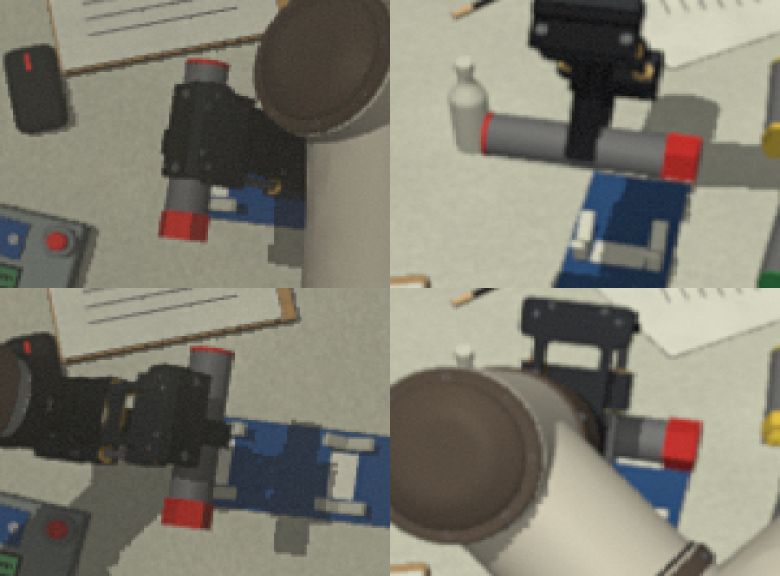

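Top-row and bottom-row views (tilt ±50°) show no code on red, so red's flat is straight down (180°). I'll roll it in three stages in place 2, turning in small goto steps.

```bash
cat >> h.py <<'E'
def turn(p,y,f0,f1):
    n=max(1,int(np.ceil(abs(f1-f0)/12)))
    for f in np.linspace(f0,f1,n+1)[1:]:
        P,o,_=tool(p,y,f); env.goto(P,o)
def lay(i,f1,f0=0,dx=0,opn=.56,lift=.02,fly=True):
    """tube in hand at tilt f0: turn to f1 above place i, lower, release, back off"""
    y=ryaw(0); p=place(i,dx); up=np.array([0,0,lift])
    if fly:
        P,o,_=tool(p+[0,0,.1],y,f0); env.goto(P,o)
        turn(p+[0,0,.1],y,f0,f1)
    else:
        P,o,_=tool(p+up,y,f0); env.move_straight(P,rate=.06)
        turn(p+up,y,f0,f1)
    P,o,z=tool(p+[0,0,.001],y,f1); hit=env.move_straight(P,rate=.06,force_limit=12)
    s=read_state(); print('lay held',round(s['opening'],3),'hit',hit,'dz',(s['position']-P).round(4),'t',round(s['clock'],1))
    env.gripper_to(opn); env.move_straight(P-z*.09,rate=.2)
def regrasp(i,f0,f1,dx=0,opn=.56,force=30):
    y=ryaw(0); P,o,z=tool(place(i,dx),y,f0)
    env.goto(P-z*.09,o); hit=env.move_straight(P,rate=.12,force_limit=12)
    env.gripper_to(0,force); print('regrasp',round(read_state()['opening'],3),'hit',hit)
    lay(i,f1,f0,dx,opn,fly=False)
def look(fn,j=None):
    """clear the view, then enlarged top + side crops of the rack"""
    env.goto([.35,.12,.40],[180,0,-90]) if j is None else env.set_joints(j)
    a=snap('top'); b=snap('side')
    A=cv2.resize(a['image'][165:285,130:410],(780,334),interpolation=3)
    B=cv2.resize(b['image'][100:260,215:345],None,fx=2,fy=1.6,interpolation=3)
    o=np.zeros((600,780,3),np.uint8); o[:334]=A; o[334:334+256,:260]=B
    C=cv2.resize(b['image'][260:360,230:345],None,fx=2.3,fy=2.3); o[334:564,300:300+C.shape[1]]=C
    cv2.imwrite('pics/'+fn,o)
E
python3 - <<'E'
from h import *
lay(2,-40); regrasp(2,30,-40); regrasp(2,30,-40)
look('l1.png'); print(read_state()['clock'])
E
```

```text
lay held 0.407 hit False dz [0.0005 0.0004 0.001 ] t 24.6
regrasp 0.404 hit False
lay held 0.406 hit True dz [ 0.0006 -0.0003  0.0018] t 30.9
regrasp 0.403 hit False
lay held 0.406 hit True dz [ 0.0006 -0.0003  0.0018] t 37.1
39.8917
```

View pics/l1.png

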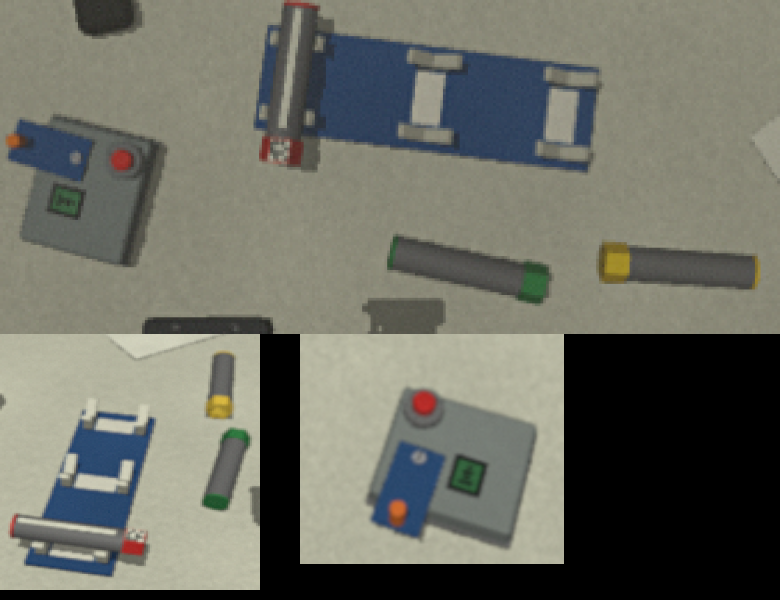

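Red lies in place 2 (crop around (290,80)) with its stripe and code facing up. The cover is clear of the green display, and green and yellow haven't moved. Green next.

```bash
python3 - <<'E'
from h import *
c,t,i=TUBES['green']; pick(c,t); show(i,'green.png',(55,-55)); s=read_state(); print(s['opening'],s['position'],s['clock'])
E
```

```text
pick opening 0.40667509904114574 29.999826550483704
0.40740648427154413 [ 0.60755446 -0.04305893  0.20800352] 49.5417
```

View pics/green.png

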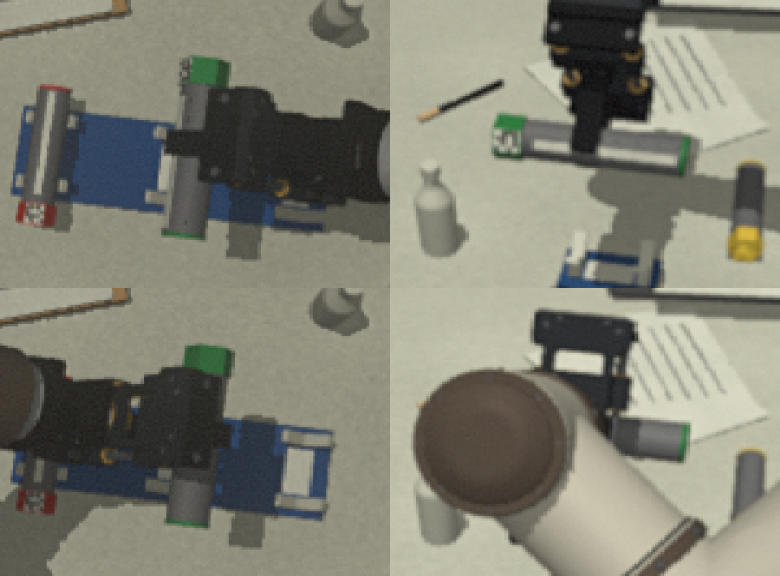

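At +55° tilt green's code shows on the +y side (about 65° from up), so it needs +120°. I'll do that in place 1.

```bash
python3 - <<'E'
from h import *
lay(1,31); regrasp(1,-29,31); regrasp(1,-29,0)
c,t,i=TUBES['yellow']
b=snap('top'); m=cv2.inRange(cv2.cvtColor(b['image'],cv2.COLOR_BGR2HSV),np.array((20,120,60)),np.array((32,255,255))); m[:240]=0; m[285:]=0; m[:,:310]=0
yx=np.argwhere(m>0); print('yellow cap now',len(yx),yx.mean(0) if len(yx) else None, 'spray',at_z(b,[(347,143)],.03))
look('l2.png'); print(read_state()['clock'])
E
```

```text
lay held 0.409 hit False dz [0.0001 0.0001 0.0004] t 52.6
regrasp 0.406 hit False
lay held 0.407 hit False dz [-0.0005  0.0008 -0.0006] t 58.8
regrasp 0.406 hit False
lay held 0.405 hit True dz [-0.0008  0.001  -0.001 ] t 64.2
yellow cap now 154 [259.4025974  356.81818182] spray [[ 0.77106541 -0.22668508  0.03      ]]
67.2917
```

View pics/l2.png

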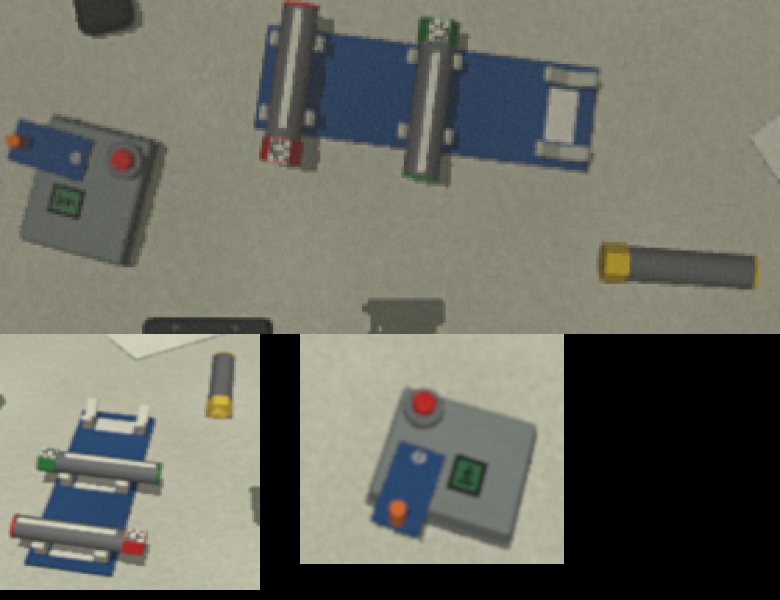

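Red and green are both code up in places 2 and 1. Yellow still lies at crop (601–757, 265). Yellow next.

```bash
python3 - <<'E'
from h import *
c,t,i=TUBES['yellow']; pick(c,t); show(i,'yellow.png',(55,-55)); s=read_state(); print(s['opening'],s['position'],s['clock'])
E
```

```text
pick opening 0.4067295863337577 29.986529052257538
0.40606419059761256 [ 0.58976543 -0.18166035  0.20775655] 77.2333
```

View pics/yellow.png

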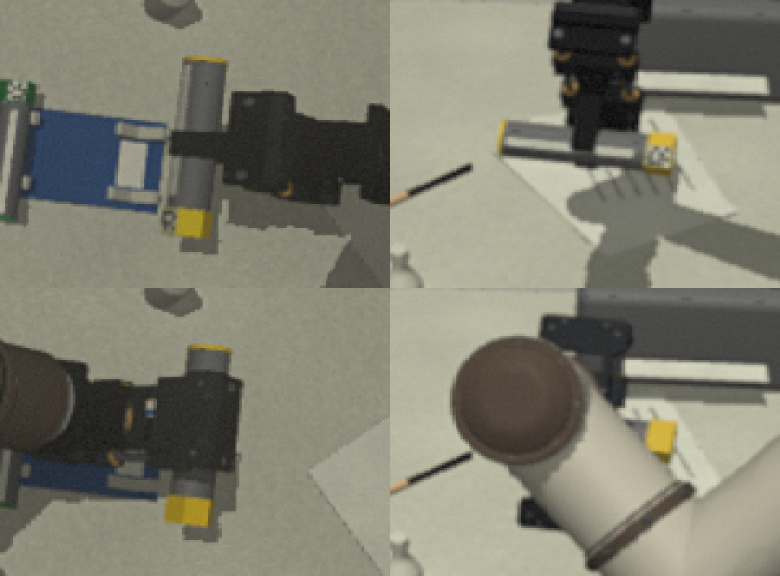

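Same for yellow: the code shows on the +y side at +55° tilt, so it also needs +120°, and the outward side is free.

```bash
python3 - <<'E'
from h import *
lay(0,44); regrasp(0,-31,45)
look('l3.png'); print(read_state()['clock'])
E
```

```text
lay held 0.408 hit False dz [ 0.0002 -0.0001  0.0004] t 80.5
regrasp 0.407 hit False
lay held 0.402 hit False dz [-0.0001  0.0006 -0.0001] t 87.5
91.25
```

View pics/l3.png

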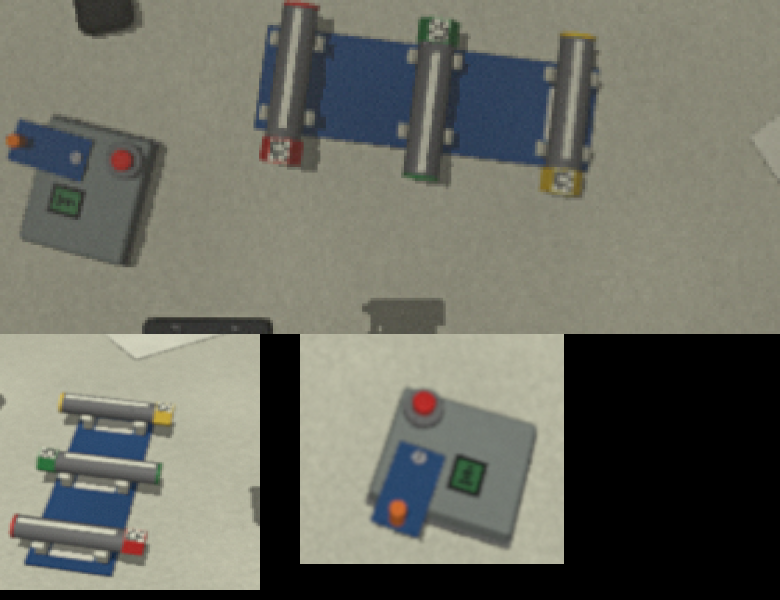

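All three tubes look code up and seated. I'll check their roll angles up close with the wrist camera before pressing stop.

```bash
python3 - <<'E'
from h import *
y=best_yaw([.55,-.04,.22],RYAW); print('yaw',y)
sg=1 if abs((y-RYAW+180)%360-180)<1 else -1
ims=[]
u=np.array([np.cos(np.radians(RYAW)),np.sin(np.radians(RYAW)),0]); v=np.array([-u[1],u[0],0])
for i in (2,1,0):
    p=place(i); env.goto(p-sg*.06*u+[0,0,.20],[180,0,y]); env.dwell(.3)
    f=snap('wrist')
    # rectify to the plane z=.05 in rack axes, 5 px/mm
    xs=np.arange(-.085,.085,.0005); ss=np.arange(.035,-.035,-.00025)
    X,S=np.meshgrid(xs,ss,indexing='ij')
    W=p+X[...,None]*u+S[...,None]*v
    q=proj(f,W.reshape(-1,3)).reshape(*X.shape,2).astype(np.float32)
    im=cv2.remap(f['image'],q[...,0],q[...,1],1)[::-1]
    ims.append(np.ascontiguousarray(im[:, :266])); ims[-1][:,139:141]//=2
    print(i,'camera lateral offset mm',((np.array(f['position'])-p)@v*1e3).round(1))
cv2.imwrite('pics/roll.png',cv2.resize(np.hstack(ims),(798,580)))
print(read_state()['clock'])
E
```

```text
yaw -367.25
2 camera lateral offset mm -0.1
1 camera lateral offset mm 0.8
0 camera lateral offset mm 0.8
95.0833
```

View pics/roll.png

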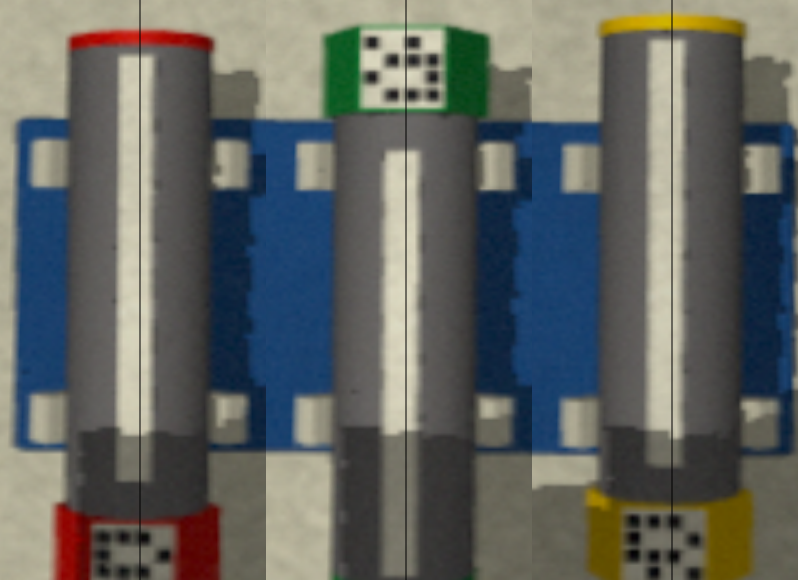

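Stripe offsets from the tube centrelines give roll errors of about 3°, 0° and 5°, all inside the 11° limit. Now I'll press the stop button.

```bash
python3 - <<'E'
from h import *
s=np.array([.5437,.2647]); y=best_yaw(np.r_[s,.2],A0)
env.goto(np.r_[s,.17],[180,0,y]); env.gripper_to(0,10); env.dwell(.3)
t=lambda: (read_state()['position'][2]-.022, read_state()['force'].round(2))
env.move_straight(np.r_[s,.095],rate=.1,force_limit=10)
print(t()); h=env.move_straight(np.r_[s,.06],rate=.02,force_limit=1.5); print('touch',h,t())
h=env.move_straight(np.r_[s,.055],rate=.015,force_limit=14); print('down',h,t())
env.dwell(.4); print(t()); snap('side','press.png')
env.move_straight(np.r_[s,.17],rate=.1); print(read_state()['clock'])
E
```

```text
(np.float64(0.0736146668547869), array([-0.01,  0.77,  0.49]))
touch True (np.float64(0.05792027777205965), array([-0.13,  0.46,  1.66]))
down True (np.float64(0.054490315658889475), array([-0.86, -0.57,  3.93]))
(np.float64(0.05445581271859783), array([-2.24,  0.34,  5.07]))
102.0333
```

```bash
python3 - <<'E'
from h import *
s=np.array([.5437,.2647]); y=read_state()['tool_rot'][2]
env.move_straight(np.r_[s,.085],rate=.1,force_limit=10); env.dwell(.3)
for z in np.arange(.0835,.0700,-.001):
    if env.move_straight(np.r_[s,z],rate=.02,force_limit=20): print('lim')
    env.dwell(.12); r=read_state(); print(round(z-.022,4),round(r['position'][2]-.022,4),r['force'][2].round(2))
    if r['force'][2]>14: break
f=snap('side'); cv2.imwrite('pics/press.png',cv2.resize(f['image'][240:360,225:345],None,fx=4,fy=4,interpolation=3))
env.move_straight(np.r_[s,.17],rate=.1); print(read_state()['clock'])
E
```

```text
0.0615 0.0615 -0.3
0.0605 0.0605 0.52
0.0595 0.0597 1.13
0.0585 0.0586 1.73
0.0575 0.0576 2.81
0.0565 0.0566 3.01
0.0555 0.0556 2.06
0.0545 0.0546 2.91
0.0535 0.0544 8.06
0.0525 0.0543 11.22
0.0515 0.0542 16.28
108.5333
```

The button travelled 6 mm (0.0605 → 0.0545) and then went rigid, so it was fully pressed and has been released. Now I'll swing the cover back.

```bash
python3 - <<'E'
from h import *
swing(92,-1); look('l4.png'); s=read_state(); print(s['clock'],s['position'])
E
```

```text
gripped 0.15601243150993127
force [ 2.25894941  3.8834986  -3.01030229]
118.6417 [0.35024319 0.12045599 0.39885072]
```

View pics/l4.png

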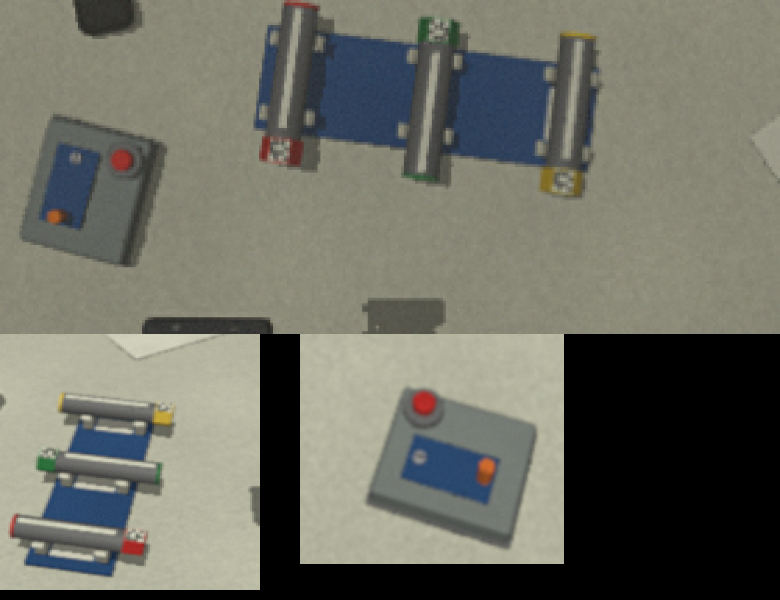

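The cover is fully over the display (knob at crop (54,216), as at the start) and all three tubes are still code up, so I'm handing in.

```bash
python3 -c "
from workcell import env, eyes, read_state
print(env.close_job())"
```

```text
the job is handed in; nothing more can be done
None
```

The job is handed in, with no verdict returned: red, green and yellow lie code up in the rack, the stop button was pressed fully and released, and the cover is back over the display.

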